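# Free the double-latched hood of a bottle shaker and unload it

### The arm

A 6-joint arm with a two-finger parallel gripper is mounted at the origin on a cart in front of the work surface, level with it; the furniture and walls round the work are solid. World frame = base frame: x ahead of the robot, y to its left, z up, the work surface at z = 0. Lengths are in mm, angles in rad, forces in N, time in s.
With the tool pointing down it reaches from about 425 to 1125 mm from the base axis. Payload 14.9 kg.
Tool frame: the origin (TCP) lies midway between the tips of the shut fingers; the grasp point (between the pads) lies 19 mm behind it; z points along the fingers, y is the line along which they close (so a half turn about z gives the same grasp; the last joint's range is limited). The gripper opens to 91 mm and grips with 3 to 60 N. Pads are 32 mm wide; open, the fingers measure 118 mm over their backs; the gripper's body (76 mm by 178 mm) begins 60 mm behind the grasp point.
Start: joints at [1.143, 0.379, 1.734, -0, 1.028, -0.033], TCP at [269.245, 646.162, 213.932] pointing down, gripper open.
Joint ranges: [-2.77, 2.77], [-0.74, 2.19], [0, 2.66], [-1.06, 4.2], [0.31, 2.87], [-3.08, 3.08]. Speed limits (rad/s): [1.89, 1.89, 2.39, 3.14, 3.14, 3.14].

### API

Orientations are given as a unit quaternion [w, x, y, z].
In Python, from workcell import arm, eyes, job gives the robot as it stands.
- The arm moves only by the shell command python3 -m creep 'ROWS' [OPENING] [FORCE]. ROWS is text: rows parted by semicolons, each of 6 numbers parted by spaces: the shift along the tool's x, y, z in m, then the turn, a rotation vector about the tool's x, y, z in rad. In form: dx dy dz ax ay az; .... A call has 1 to 5 rows; each row is the pose to reach, as a shift and turn from the pose commanded when the call began, along the tool's axes at that moment; what a row does not reach only later rows make up. A row lasts 1/8 s, in which the tool goes at most 62.5 mm and 10.7 degrees, less where a joint would pass 70% of its speed; a pose out of reach is approached as far as the arm can. A call with a gripper value outside its range is refused whole. OPENING is the finger opening in m, from 0 to 0.0912, set as the call begins (- or left out, the last holds). The fingers move at their own pace and stop on an object; FORCE is the grip in N (left out, the last holds). Time passes only in rows, so rows that repeat a pose let the fingers close. It gives the time, the measured TCP pose, the force, the opening and the grip force at its end, in the units of the state.
- arm.sense(): the state, without advancing time (a new reading comes with each control period).
- eyes.camera(name): name is "scene" or "top" or "wrist"; returns a dict with "frame" (400x640x3 uint8, blue, green, red), "intrinsics" (3x3 intrinsics, pixels), "world_from_camera" (4x4, takes a point from camera to world coordinates). Camera axes: x right, y up, looking along -z (the intrinsics and any distortion apply to the point x, -y, -z); pixel columns grow to the right and rows downward; lengths in mm; the calibration is good to about 2 mm. The wrist camera is an equidistant fisheye: a pixel r from the principal point sees the ray r / f radians off the axis. A picture is of the moment at which its call begins. There is no depth.
- job.close_job(): hands the job in; it is judged then, once.
The state is a dict: "clock": time; "qpos": joint angles; "qd": joint speeds; "joint_torque": joint torques, N m; "ee_pos": TCP position; "ee_rot": TCP orientation; "contact_force": force on the tool from outside, world axes, zero at the start; "torque": the same for the moment, N m; "opening": finger opening in mm; "gripper_force": force on a finger pad.
Only numpy, scipy, OpenCV 4.12 (cv2) and the standard library are available. Lean on these libraries where they do the work, as an engineer would, in place of code of your own. Each camera call takes 0.05 s, during which the arm holds its last target. There are 200 camera calls.

### The job

Unload the bottle shaker: give the black latch bar on its hood a quarter turn, raise the hood a little until the safety catch stops it, then push the red catch tab behind the hood's front edge aside and swing the hood right up so that it stays open by itself. Lift the reagent bottle out and stand it in the white tray, keeping it upright all the way. Leave the other two bottles and the beaker where they stand.

Things in the scene. Friction and masses are not known exactly. Their poses are not given: they have to be found in the camera images.
- shaker: Bench shaker, fixed: white housing 156 deep x 196 wide x 108 high (mm), 146 with hood shut. Origin: centre of underside; x from front to rear (front -x looks roughly to the robot's right), y to the left when facing the front. Open chamber x -45..62, y -80..80. Front wall face at x=-78; grey plinth before it to x=-104, only 38 high; the front between plinth and hood is free for a finger.
- hood (a joint): Hood angle, rad: 0 shut, grows as it swings up and back, stop at 1.70 (a little past upright). Stiff friction hinge: stays at any angle; 0.4 kg, about 6 to 8 N at the front edge moves it. With the latch free it rises to 0.13, where the catch's hook holds it; with the catch pushed aside it passes freely.
- latch (a joint): Latch bar, rad: at 0 (bar parallel to the front) to about 0.85 its cam holds the hood shut, from about 0.95 it is free, stop at 1.57 (bar pointing front to rear). Turns counterclockwise seen from above, with light friction (0.06 N m).
- catch (a joint): Safety catch, m: 0 at rest, grows as its tab is pushed towards the shaker's -y (to the right as seen facing the front); free of the hood beyond 0.008, stop at 0.014. A spring (3 N at rest, 5 N at the stop) returns it.
- hood_hinge (a point): Hinge axis of the hood, at mid width: shaker frame (80, 0, 109) mm; the axis is parallel to the shaker's y.
- hood_lip (a point): Middle of the lower outer edge of the hood's front skirt (4 mm thick, 192 wide; part of the grey nose, which overhangs the front wall by 30 mm and is hollow below, so a finger under the skirt can lift it). Moves with the hood. Shut: (-108, 0, 92) mm in the shaker frame; 25 mm higher at 0.13 rad.
- latch_grip (a point): Centre of the black latch bar on the hood's nose, 56 long x 15 wide x 22 high (mm), 6 mm clear of the flat nose top; its long side is this point's y, its turning axis z. The hood can be lifted by it. Shut: (-66, 0, 163) mm in the shaker frame.
- catch_tab (a point): Red tab, an upright plate 14 deep x 8 wide x 30 high (mm), the point 12 mm above its foot. At rest x -98..-84, y -4..4, z 82..112 in the shaker frame: 10 mm behind the skirt's outer face, nearly hidden with the hood shut, 30 mm bare below the skirt at 0.13 rad but under the nose: reach it with a tool tilted from the front. Free for a finger on its +y side; steel arm and hook on its -y side.
- bottle: Clear reagent bottle with yellow band and white cap, 44 diameter x 109 high (mm), 0.08 to 0.16 kg, standing in a rubber cup (inner diameter 51, 18 deep) in the chamber, its foot 28 mm above the bench; sides straight up to 75 mm. Origin: centre of its underside, z up.
- tray: Empty white tray fixed on the bench, 150 (x) x 120 (y) x 16 high (mm), wall and floor 4 mm thick. Origin: centre of its underside.
- other_bottle: Bystander: reagent bottle with yellow band, 46 diameter x 109 high (mm), on the tile mat behind the shaker. Origin: centre of its underside.
- sample_bottle: Bystander: bottle with green band, 51 diameter x 139 high (mm), on the tile mat. Origin: centre of its underside.
- beaker: Bystander: glass beaker, 48 diameter x 57 high (mm), on the bench. Origin: centre of its underside.

How it is judged (in metres and radians):
On the way, in this order (a step that is already met when the one before it is completed fails the run):
1. the latch bar is turned free (value of joint latch above 0.85 rad), for 0.1 s.
2. the hood is raised a little and the safety catch still in place (value of joint hood above 0.08 rad and value of joint catch below 0.004 m), for 0.2 s.
3. the catch is pushed aside with the hood ajar (value of joint hood above 0.08 rad and value of joint catch above 0.0075 m), for 0.05 s.
4. the hood is swung right up (value of joint hood above 1.4 rad), for 0.2 s.
At the end, for the whole second after the job is handed in: The hood stands open by more than 1.4 rad; the bottle stands on the tray's floor, inside its walls, upright within 0.1 rad and at rest; the other two bottles and the beaker are within 3 cm of where they stood (value of joint hood above 1.4 rad and x of bottle in the frame of tray between -0.055 and 0.055 m and y of bottle in the frame of tray between -0.042 and 0.042 m and z of bottle in the frame of tray between 0 and 0.009 m and angle between bottle's own z axis and vertical below 0.1 rad and linear speed of bottle below 0.02 m/s and distance of each of other_bottle, sample_bottle, beaker from where it was at the start of the episode below 0.03 m); the robot touches nothing.
It fails at once if the reagent bottle is tipped by more than 0.6 rad (angle between bottle's own z axis and vertical above 0.6 rad).
It fails at once if the other bottle is knocked over or shoved more than 3 cm (distance of other_bottle from where it was at the start of the episode above 0.03 m or angle between other_bottle's own z axis and vertical above 0.4 rad).
It fails at once if the sample bottle is knocked over or shoved more than 3 cm (distance of sample_bottle from where it was at the start of the episode above 0.03 m or angle between sample_bottle's own z axis and vertical above 0.4 rad).
It fails at once if the beaker is knocked over or shoved more than 3 cm (distance of beaker from where it was at the start of the episode above 0.03 m or angle between beaker's own z axis and vertical above 0.4 rad).
It also fails if it takes over 67 s, if anything falls off the work surface, if the arm or the gripper's body presses on something with over 40 N, if the wrist force passes 120 N, or if a joint passes its speed limit or range.

## Working session

There is one attempt and no reset: what is moved stays moved. The work goes in short steps, Python scripts to look and compute and a shell command to move; the robot and the scene stay as the last step left them, time stands still between calls to the robot, and variables do not carry over. Pictures are saved under pics/ and viewed, at most 10 in all, crops included, and the job is handed in when it is done.

```bash
ls; mkdir -p pics; python3 - <<'E'
from workcell import arm, eyes, job
import cv2, numpy as np, pickle
d={}
for n in("scene","top"):
    c=eyes.camera(n); d[n]=c; cv2.imwrite(f"pics/{n}0.png",c["frame"]); print(n,c["intrinsics"],np.round(c["world_from_camera"],3).tolist(), [k for k in c])
pickle.dump(d,open("d0.pkl","wb"))
print(arm.sense())
E
```

```text
pics
scene [[414.00625356   0.         325.07461927]
 [  0.         414.00625356 201.44172862]
 [  0.           0.           1.        ]] [[0.54, 0.516, -0.665, -141.273], [-0.842, 0.33, -0.428, -279.516], [-0.001, 0.791, 0.612, 796.761], [0.0, 0.0, 0.0, 1.0]] ['frame', 'intrinsics', 'world_from_camera']
top [[487.74052211   0.         315.54975635]
 [  0.         487.74052211 206.73044998]
 [  0.           0.           1.        ]] [[-0.028, 0.998, -0.054, 528.173], [-1.0, -0.027, 0.014, 193.475], [0.012, 0.055, 0.998, 1378.574], [0.0, 0.0, 0.0, 1.0]] ['frame', 'intrinsics', 'world_from_camera']
{'clock': 0.1, 'qpos': array([ 1.14271581e+00,  3.79363471e-01,  1.73473409e+00, -3.14120120e-05,
        1.02847469e+00, -3.33161438e-02]), 'qd': array([-0.00095205, -0.0005192 , -0.00185542, -0.00128607, -0.00120411,
       -0.00147616]), 'joint_torque': array([-5.16352564e-03, -7.65046692e+01, -4.35290408e+01,  6.50732126e-02,
        3.99035204e-02, -4.33906189e-05]), 'ee_pos': array([269.08718161, 645.82590191, 213.34290403]), 'ee_rot': array([-9.89033948e-05,  1.96095044e-01,  9.80584771e-01, -4.79895074e-04]), 'contact_force': array([ 0.35179815, -0.03541236,  0.0319415 ]), 'torque': array([-9.43730068e-05, -2.39929101e-02, -2.63264550e-02]), 'gripper_force': 0.0, 'opening': 91.20616111189095}
```

View pics/scene0.png

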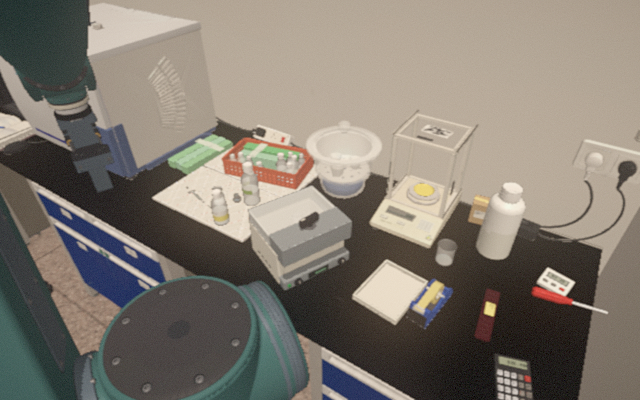

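View pics/top0.png

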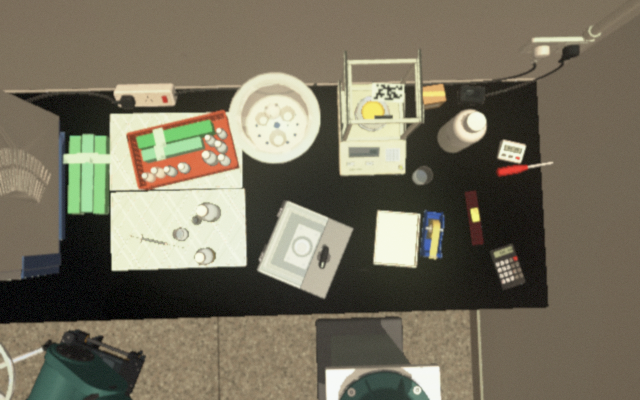

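The scene view shows the shaker at about (300,235), with its latch at (310,219), the tray at (392,290) and the beaker at (446,250). In the top view the shaker is centred near (305,250), the latch at (323,257) and the tray at (397,238). Its front faces right, towards world -y, and the bystander bottles are on the mat at (208,212) and (204,256).

```bash
cat > h.py <<'E'
import numpy as np, cv2
def ray(c,u,v):
    K=c["intrinsics"];T=np.array(c["world_from_camera"])
    d=np.array([(u-K[0,2])/K[0,0],-(v-K[1,2])/K[1,1],-1.0])
    return T[:3,3],T[:3,:3]@d
def onz(c,u,v,z):
    o,d=ray(c,u,v);return o+d*(z-o[2])/d[2]
def proj(c,p):
    K=c["intrinsics"];T=np.array(c["world_from_camera"])
    q=T[:3,:3].T@(np.asarray(p,float)-T[:3,3]);return np.array([K[0,2]+K[0,0]*q[0]/-q[2],K[1,2]-K[1,1]*q[1]/-q[2]])
def tri(c1,p1,c2,p2):
    o1,d1=ray(c1,*p1);o2,d2=ray(c2,*p2)
    s=np.linalg.lstsq(np.c_[d1,-d2],o2-o1,rcond=None)[0]
    a,b=o1+s[0]*d1,o2+s[1]*d2;return (a+b)/2,np.linalg.norm(a-b)
E
python3 - <<'E'
import pickle,cv2,numpy as np
from h import *
d=pickle.load(open("d0.pkl","rb"));t=d["top"];s=d["scene"]
g=cv2.cvtColor(t["frame"],cv2.COLOR_BGR2GRAY)
def blobs(m,off):
    n,l,st,ce=cv2.connectedComponentsWithStats(m.astype(np.uint8))
    return [(st[i].tolist(),(ce[i]+off).round(1).tolist()) for i in range(1,n) if st[i,4]>20],l
# latch
sub=g[235:280,305:345];b,l=blobs(sub<70,np.array([305,235]));print("latch",b)
m=(sub<70);ys,xs=np.nonzero(m)
# tray
hsv=cv2.cvtColor(t["frame"],cv2.COLOR_BGR2HSV)
sub=(g[195:280,365:421]>120).astype(np.uint8)
cn=max(cv2.findContours(sub,0,2)[0],key=cv2.contourArea);r=cv2.minAreaRect(cn);bx=cv2.boxPoints(r)+[365,195]
print("tray",r[0][0]+365,r[0][1]+195,r,[onz(t,*p,16).round(0).tolist() for p in bx],onz(t,r[0][0]+365,r[0][1]+195,16))
# shaker outline
sub=(g[190:305,250:360]>75).astype(np.uint8)
cn=max(cv2.findContours(sub,0,2)[0],key=cv2.contourArea);r=cv2.minAreaRect(cn);bx=cv2.boxPoints(r)+[250,190]
print("shaker",r,bx.tolist(),[onz(t,*p,140).round(0).tolist() for p in bx])
A=cv2.resize(t["frame"][190:310,245:355],None,fx=5,fy=5,interpolation=cv2.INTER_CUBIC)
cv2.imwrite("pics/a.png",A)
B=cv2.resize(s["frame"][180:290,240:360],None,fx=5,fy=5,interpolation=cv2.INTER_CUBIC);cv2.imwrite("pics/b.png",B)
cv2.imwrite("pics/ab.png",cv2.resize(np.hstack([A[:550],B[:550]]),(800,382)))
print(A.shape,B.shape)
E
```

```text
latch [([15, 12, 8, 17, 79], [323.7, 254.6]), ([29, 18, 11, 27, 165], [340.6, 270.0])]
tray 396.508825302124 238.38529205322266 ((31.508825302124023, 43.385292053222656), (44.33058166503906, 55.14478302001953), 4.398705005645752) [[438.0, 21.0, 16.0], [591.0, 4.0, 16.0], [578.0, -120.0, 16.0], [425.0, -102.0, 16.0]] [507.71399735 -49.08085334  16.        ]
shaker ((53.74852752685547, 58.60354995727539), (77.23077392578125, 78.38461303710938), 22.61986541748047) [[253.02959060668945, 269.92899322509766], [283.1775207519531, 197.57396507263184], [354.46746826171875, 227.27810668945312], [324.3195343017578, 299.6331329345703]] [[440.0, 338.0, 140.0], [621.0, 258.0, 140.0], [541.0, 79.0, 140.0], [361.0, 161.0, 140.0]]
(600, 550, 3) (550, 600, 3)
```

View pics/ab.png

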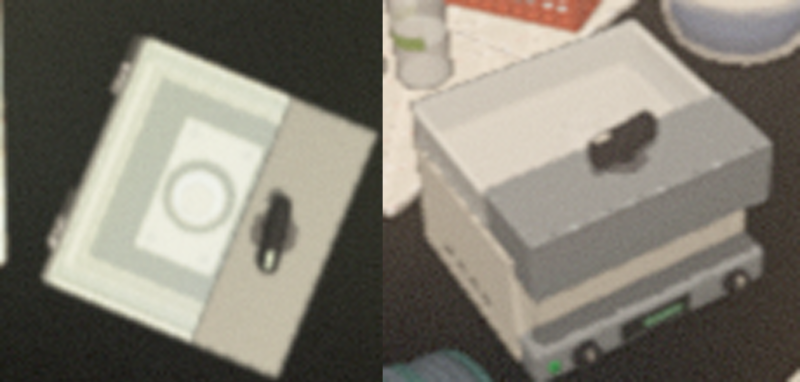

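The crops show the nose's front top corners at top-view px (352.8,228.2) and (324.6,298.4), and at scene px (351.4,221.7) and (283,253.9). The latch bar, near (324,256) in the top view, lies almost parallel to the front. The bottle is visible in the middle of the chamber.

```bash
python3 - <<'E'
import pickle,cv2,numpy as np
from h import *
d=pickle.load(open("d0.pkl","rb"));t=d["top"];s=d["scene"]
L={"far":((352.8,228.2),(351.4,221.7)),"near":((324.6,298.4),(283,253.9)),"rf":((288.1,200.9),None),"rn":((257.4,270.5),None)}
for k,(a,b) in L.items():
    print(k,onz(t,*a,146).round(1), onz(s,*b,146).round(1) if b else "", tri(t,a,s,b) if b else "")
P=[(onz(t,*L[k][0],146)*.5+onz(s,*L[k][1],146)*.5) for k in("far","near")]
yd=P[1]-P[0];print("len",np.linalg.norm(yd));yd/=np.linalg.norm(yd)
xd=np.cross(yd,[0,0,1]);mid=(P[0]+P[1])/2;O=mid+108*xd;O[2]=0
print("O",O,"xd",xd,"yd",yd,"yaw",np.arctan2(xd[1],xd[0]))
np.savez("sh.npz",O=O,R=np.c_[xd,yd,[0,0,1]])
W=lambda p:O+np.c_[xd,yd,[0,0,1]]@np.array(p,float)
for n,p in dict(latch=(-66,0,174),lip=(-108,0,92),hl=(-108,96,146),rl=(70,90,146),rr=(70,-90,146)).items(): print(n,W(p).round(1),proj(t,W(p)).round(1),proj(s,W(p)).round(1))
# latch dark mask in both
for c,(x0,x1,y0,y1) in ((t,(310,336,240,275)),(s,(295,330,205,235))):
    g=cv2.cvtColor(c["frame"],6)[y0:y1,x0:x1];th=60
    n,l,st,ce=cv2.connectedComponentsWithStats((g<th).astype(np.uint8));i=1+np.argmax(st[1:,4]);print(st[i],ce[i]+[x0,y0])
    cv2.imwrite("/tmp/x.png",g)
# bottle/mask: yellow band, bystanders
for nm,c in d.items():
    hsv=cv2.cvtColor(c["frame"],40)
    print(nm,"wfc",c["world_from_camera"][:3,3])
print("beaker",onz(t,422,175,30),"other/sample",onz(t,208,212,109),onz(t,204,256,109))
E
```

```text
far [538.4  83.8 146. ] [532.8  78.3 146. ] (array([538.91350107,  82.49146393, 139.59141594]), np.float64(1.674791724710493))
near [364.7 160.1 146. ] [356.6 151.2 146. ] (array([363.99235319, 158.95292608, 135.60249082]), np.float64(2.164229053519487))
rf [611.9 245.4 146. ]  
rn [439.  326.7 146. ]  
len 190.16777427666855
O [490.50266894 217.67793584   0.        ] xd [ 0.39225841  0.91985507 -0.        ] yd [-0.91985507  0.39225841  0.        ] yaw 1.1677108378153938
latch [464.6 157.  174. ] [325.1 258.9] [308.2 216.8]
lip [448.1 118.3  92. ] [338.9 263.2] [318.5 252.3]
hl [359.8 156.  146. ] [326.3 300.3] [282.1 252.2]
rl [435.2 317.4 146. ] [261.2 271.9] [249.1 209.6]
rr [600.7 246.8 146. ] [287.7 205.3] [309.7 186. ]
[11 13  3  8 14] [321.71428571 256.07142857]Traceback (most recent call last):
  File "<stdin>", line 17, in <module>
    return _wrapfunc(a, 'argmax', axis=axis, out=out, **kwds)
    return bound(*args, **kwds)
ValueError: attempt to get argmax of an empty sequence
```

```bash
python3 -m creep '-0.041 -0.042 -0.01 0 0 0; -0.082 -0.084 -0.02 0 0 0; -0.123 -0.126 -0.02 0 0 0; -0.164 -0.168 -0.02 0 0 0; -0.205 -0.21 -0.02 0 0 0' 0.06 20; python3 -m creep '-0.041 -0.042 0 0 0 0; -0.082 -0.084 0 0 0 0; -0.123 -0.126 0 0 0 0; -0.163 -0.166 0 0 0 0; -0.163 -0.166 0 0 0 0'
cat >> h.py <<'E'
def fray(c,u,v):
    K=c["intrinsics"];T=np.array(c["world_from_camera"])
    a=np.array([u-K[0,2],v-K[1,2]]);r=np.hypot(*a);th=r/K[0,0]
    e=a/max(r,1e-9)*np.sin(th);d=np.array([e[0],-e[1],-np.cos(th)])
    return T[:3,3],T[:3,:3]@d
def fonz(c,u,v,z):
    o,d=fray(c,u,v);return o+d*(z-o[2])/d[2]
def fproj(c,p):
    K=c["intrinsics"];T=np.array(c["world_from_camera"])
    q=T[:3,:3].T@(np.asarray(p,float)-T[:3,3]);th=np.arctan2(np.hypot(q[0],q[1]),-q[2]);h=np.hypot(q[0],q[1])
    return np.array([K[0,2]+K[0,0]*th*q[0]/h,K[1,2]-K[0,0]*th*q[1]/h])
E
python3 - <<'E'
from workcell import arm,eyes
import cv2,numpy as np,pickle
from h import *
s=arm.sense();print(s["ee_pos"],s["ee_rot"],s["qpos"])
c=eyes.camera("wrist");pickle.dump(c,open("w1.pkl","wb"));cv2.imwrite("pics/w1.png",c["frame"])
print(c["intrinsics"].tolist(),np.round(c["world_from_camera"],3).tolist())
z=np.load("sh.npz")
for p in((-66,0,174),(-66,28,174),(-66,-28,174),(-108,96,146),(-108,-96,146),(8,0,137)):print(p,fproj(c,z["O"]+z["R"]@np.array(p,float)).round(0))
E
```

```text
clock: 0.72
ee_pos: [377.9, 371.6, 233.8]
ee_rot: [-0.0, 0.196, 0.981, -0.0]
contact_force: [0.7, 0.0, -0.1]
opening: 60.3
gripper_force: 0.0
clock: 1.35
ee_pos: [465.1, 154.8, 233.9]
ee_rot: [0.0, 0.198, 0.98, -0.0]
contact_force: [-0.1, 0.6, 0.7]
opening: 59.9
gripper_force: 0.0
[465.14286441 154.76785956 233.85396631] [ 6.17950639e-06  1.98186665e-01  9.80164286e-01 -1.38694427e-04] [ 2.73799697e-01  1.40453773e-02  2.13809583e+00 -3.02143412e-04
  9.89566914e-01 -8.97815636e-01]
[[309.70691628693146, 0.0, 322.4989034588421], [0.0, 309.70691628693146, 198.07011019206675], [0.0, 0.0, 1.0]] [[0.389, -0.887, -0.25, 394.136], [0.921, 0.375, 0.106, 183.957], [-0.0, -0.271, 0.962, 403.547], [0.0, 0.0, 0.0, 1.0]]
(-66, 0, 174) [326. 211.]
(-66, 28, 174) [326. 176.]
(-66, -28, 174) [326. 244.]
(-108, 96, 146) [275.  89.]
(-108, -96, 146) [282. 294.]
(8, 0, 137) [406. 199.]
```

View pics/w1.png

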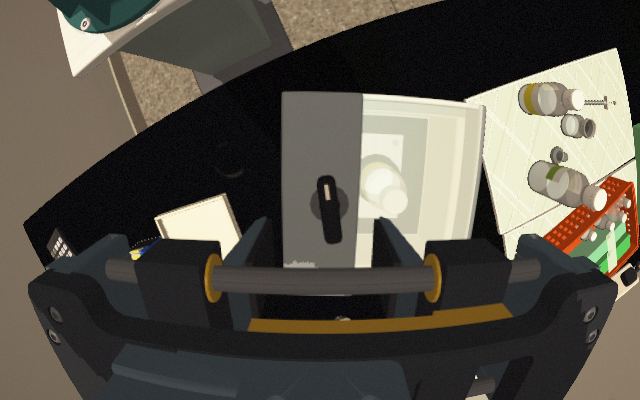

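The wrist view shows the latch bar from px (324,176) to (335,243), about 9° counterclockwise of parallel. The nose corner is at (282,92), and the cap is near (388,203) under the window.

```bash
python3 - <<'E'
import pickle,numpy as np
from h import *
c=pickle.load(open("w1.pkl","rb"));z=np.load("sh.npz");O,R=z["O"],z["R"]
S=lambda p:(R.T@(p-O)).round(1)
for u,v,h in((324,176,174),(335,243,174),(329.5,209.5,174),(282,92,146),(363,94,146),(282,260,146)):
    p=fonz(c,u,v,h);print(u,v,p.round(1),S(p))
E
```

```text
324 176 [438.2 166.5 174. ] [-67.6  28.  174. ]
335 243 [492.5 153.3 174. ] [-58.5 -27.1 174. ]
329.5 209.5 [464.4 160.1 174. ] [-63.2   1.5 174. ]
282 92 [364.6 160.2 146. ] [-102.3   93.3  146. ]
363 94 [392.1 220.9 146. ] [-35.7  91.8 146. ]
282 260 [501.7  97.3 146. ] [-106.3  -57.5  146. ]
```

```bash
python3 -c "
import numpy as np;y=1.152
np.savez('sh.npz',O=[491.3,220.4,0],R=np.array([[np.cos(y),-np.sin(y),0],[np.sin(y),np.cos(y),0],[0,0,1]]))"
python3 -m creep '0.003 0.005 0.03 0 0 -0.16; 0.003 0.005 0.06 0 0 -0.16; 0.003 0.005 0.082 0 0 -0.16; 0.003 0.005 0.082 0 0 -0.16' 0.045 25; python3 -m creep '0 0 0 0 0 0;0 0 0 0 0 0;0 0 0 0 0 0;0 0 0 0 0 0' 0 25
```

```text
clock: 1.9
ee_pos: [462.0, 164.0, 150.6]
ee_rot: [-0.001, 0.116, 0.993, -0.001]
contact_force: [0.1, 0.3, 0.3]
opening: 45.0
gripper_force: 0.0
clock: 2.4
ee_pos: [463.3, 161.2, 152.5]
ee_rot: [-0.0, 0.116, 0.993, -0.002]
contact_force: [-1.4, -27.4, 12.6]
opening: 15.3
gripper_force: 25.0
```

```bash
python3 -m creep '0 -0.002 0 0 0 0; 0 -0.003 0 0 0 -0.17; 0 -0.003 0 0 0 -0.34; 0 -0.003 0 0 0 -0.51; 0 -0.003 0 0 0 -0.68'; python3 -m creep '0 0 0 0 0 -0.17; 0 0 0 0 0 -0.34; 0 0 0 0 0 -0.51; 0 0 0 0 0 -0.6; 0 0 0 0 0 -0.6'; python3 -c "
from workcell import arm;s=arm.sense();print(s['qpos'],s['torque'],s['ee_pos'],s['ee_rot'])"
```

```text
clock: 3.02
ee_pos: [463.4, 158.0, 152.6]
ee_rot: [0.0, -0.224, 0.975, -0.002]
contact_force: [6.1, -37.5, 6.9]
opening: 15.6
gripper_force: 25.0
clock: 3.65
ee_pos: [466.0, 157.4, 153.5]
ee_rot: [0.002, -0.501, 0.866, -0.004]
contact_force: [19.5, -44.3, 3.4]
opening: 15.8
gripper_force: 25.0
[ 0.28208435  0.13817664  2.18135098 -0.0094164   0.81718286 -2.33115892] [-8.06456757 -3.49555185 -0.12231159] [465.99806759 157.38938157 153.48936366] [ 0.0015565  -0.50072114  0.86559837 -0.00392144]
```

```bash
python3 -m creep '0.001 -0.001 0 0 0 0; 0.002 -0.002 0 0 0 0;0.002 -0.002 0 0 0 0'; python3 - <<'E'
from workcell import arm,eyes
import cv2,pickle
from h import *
c=eyes.camera("wrist");pickle.dump(c,open("w2.pkl","wb"));cv2.imwrite("pics/w2.png",c["frame"])
s=arm.sense();print(s['contact_force'],s['torque'],s["joint_torque"],s['gripper_force'])
E
```

```text
clock: 4.03
ee_pos: [466.3, 156.7, 153.5]
ee_rot: [0.002, -0.499, 0.866, -0.002]
contact_force: [14.3, -18.4, 1.7]
opening: 15.0
gripper_force: 25.0
[ 13.87919964 -17.10824665   1.47862514] [-3.16443915 -2.42572831 -0.1362243 ] [ 10.30024588 -46.54671192 -29.80621576   3.83725762   2.18599454
  -0.08609289] 25.00020995736122
```

View pics/w2.png

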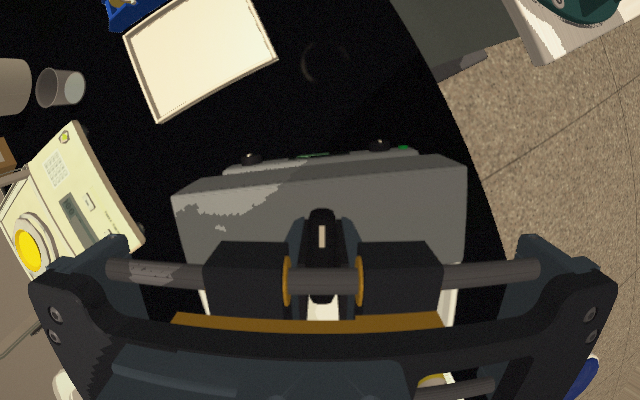

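The latch bar now points front to rear at px (321,250), gripped centrally, so it is free. Next I raise the hood about its hinge.

```bash
python3 -m creep '-0.001 0 -0.004 0 0.03 0; -0.003 0 -0.009 0 0.06 0; -0.0045 0 -0.013 0 0.09 0; -0.006 0 -0.0175 0 0.12 0; -0.006 0 -0.0175 0 0.12 0';python3 -m creep '0 0 0 0 0 0;0 0 0 0 0 0'; python3 - <<'E'
from workcell import eyes
import cv2,pickle
c=eyes.camera("scene");pickle.dump(c,open("s3.pkl","wb"));cv2.imwrite("pics/s3.png",c["frame"])
E
```

```text
clock: 4.7
ee_pos: [468.9, 162.3, 170.9]
ee_rot: [-0.05, -0.499, 0.865, -0.032]
contact_force: [10.9, -12.0, 5.6]
opening: 15.1
gripper_force: 25.0
clock: 4.95
ee_pos: [468.9, 162.3, 170.9]
ee_rot: [-0.05, -0.499, 0.865, -0.032]
contact_force: [10.6, -10.5, 2.6]
opening: 15.2
gripper_force: 25.0
```

```bash
python3 - <<'E'
import cv2,pickle,numpy as np
a=pickle.load(open("d0.pkl","rb"))["scene"]["frame"];b=pickle.load(open("s3.pkl","rb"))["frame"]
cv2.imwrite("pics/s3c.png",cv2.resize(np.hstack([f[175:290,240:360] for f in(a,b)]),(800,383),interpolation=2))
E
```

```text
(no output)
```

View pics/s3c.png

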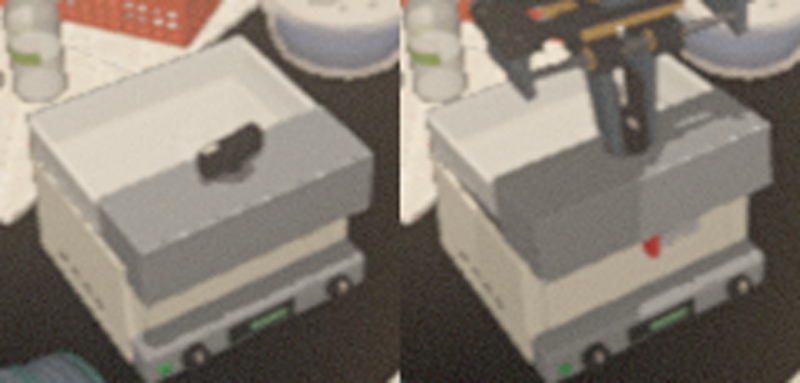

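The right crop shows the hood raised, with the red tab visible below the skirt at about scene px (315,248). Now I release, back off, and tilt the tool in front of the shaker.

```bash
python3 -m creep '0 0 0 0 0 0; 0 0 0 0 0 0; 0 0 -0.02 0 0 0; 0 0 -0.06 0 0 -0.05; 0 0 -0.07 0 0 -0.1' 0.05; python3 -m creep '0.045 0.01 0 0 -0.18 0; 0.09 0.02 0.02 0 -0.36 0; 0.127 0.028 0.05 0 -0.54 0; 0.13 0.028 0.076 0 -0.72 0; 0.13 0.028 0.076 0 -0.9 0' 0; python3 - <<'E'
from workcell import arm
import numpy as np,pickle
from scipy.spatial.transform import Rotation as Ro
from h import *
s=arm.sense();z=np.load("sh.npz");O,R=z["O"],z["R"]
T=Ro.from_quat(np.roll(s["ee_rot"],-1)).as_matrix()
print("q",s["qpos"].round(2),"sh tcp",(R.T@(s["ee_pos"]-O)).round(1));print("tool axes in sh",(R.T@T).round(3).tolist())
c=pickle.load(open("s3.pkl","rb"));f=c["frame"].astype(int)
m=(f[...,2]>120)&(f[...,1]<80)&(f[...,0]<80);ys,xs=np.nonzero(m[235:265,300:335]);print("red",xs.mean()+300,ys.mean()+235,ys.min()+235,ys.max()+235,xs.min()+300,xs.max()+300)
for p in((-98,4,82),(-98,-4,82),(-98,4,100),(-98,-4,100)):print(p,proj(c,O+R@np.array(p,float)).round(1))
E
```

```text
clock: 5.62
ee_pos: [471.6, 170.7, 241.3]
ee_rot: [-0.052, -0.542, 0.839, -0.028]
contact_force: [-0.1, 0.2, -1.0]
opening: 50.4
gripper_force: 0.0
clock: 6.25
ee_pos: [370.3, 129.1, 238.7]
ee_rot: [0.227, -0.474, 0.839, 0.143]
contact_force: [-0.2, 0.2, 0.4]
opening: 2.9
gripper_force: 0.0
q [-0.05 -0.32  2.48  0.67  0.85 -3.08] sh tcp [-132.7   73.4  238.7]
tool axes in sh [[-0.849, 0.115, 0.515], [0.112, 0.993, -0.038], [-0.516, 0.025, -0.856]]
red 315.0 248.3846153846154 246 250 313 316
(-98, 4, 82) [313.6 253.1]
(-98, -4, 82) [316.4 251.8]
(-98, 4, 100) [313.5 247.8]
(-98, -4, 100) [316.3 246.5]
```

```bash
python3 -m creep '0 0 0 0 0 0.185; 0 0 0 0 0 0.37; 0 0 0 0 0 0.555; 0 0 0 0 0 0.74; 0 0 0 0 0 0.925' >/dev/null; python3 -m creep '0 0 0 0 0 0.185; 0 0 0 0 0 0.37; 0 0 0 0 0 0.555; 0 0 0 0 0 0.74; 0 0 0 0 0 0.925'>/dev/null;  python3 -m creep '0 0 0 0 0 0.185; 0 0 0 0 0 0.37; 0 0 0 0 0 0.555; 0 0 0 0 0 0.74; 0 0 0 0 0 0.925'>/dev/null; python3 -m creep '0 0 0 0 0 0.185; 0 0 0 0 0 0.37; 0 0 0 0 0 0.37'
cat > st.py <<'E'
from workcell import arm
import numpy as np
from scipy.spatial.transform import Rotation as Ro
s=arm.sense();z=np.load("sh.npz");O,R=z["O"],z["R"]
T=Ro.from_quat(np.roll(s["ee_rot"],-1)).as_matrix();M=R.T@T
tcp=R.T@(s["ee_pos"]-O)
if __name__=="__main__":
    print("t",s["clock"],"q",s["qpos"].round(2),"sh tcp",tcp.round(1));print("tool axes in sh",M.round(3).tolist(),"F sh",(R.T@s["contact_force"]).round(1))
def go(p): return ((M.T@(np.array(p,float)-tcp))/1000).round(4)
E
python3 st.py
```

```text
clock: 8.5
ee_pos: [371.2, 129.1, 239.2]
ee_rot: [-0.142, 0.838, 0.475, 0.226]
contact_force: [-0.2, 0.2, -0.2]
opening: 0.5
gripper_force: 0.0
t 8.5 q [-0.05 -0.32  2.48  0.67  0.85  0.07] sh tcp [-132.2   72.6  239.2]
tool axes in sh [[0.851, -0.113, 0.513], [-0.109, -0.993, -0.038], [0.514, -0.024, -0.857]] F sh [ 0.1  0.2 -0.2]
```

```bash
python3 -m creep '-0.04 0.02 0.0 0 0.1 0; -0.07 0.04 0.02 0 0.2 0; -0.085 0.051 0.04 0 0.3 0;-0.085 0.051 0.04 0 0.3 0'; python3 st.py
```

```text
clock: 9.0
ee_pos: [386.3, 58.3, 157.8]
ee_rot: [-0.212, 0.795, 0.448, 0.349]
contact_force: [-0.0, 0.2, 0.1]
opening: 0.7
gripper_force: 0.0
t 9.0 q [-0.46  0.04  2.54  1.16  0.95 -0.82] sh tcp [-190.8   30.   157.8]
tool axes in sh [[0.66, -0.114, 0.743], [-0.094, -0.993, -0.068], [0.745, -0.025, -0.666]] F sh [0.1 0.1 0.1]
```

```bash
python3 -m creep '0.001 -0.003 0.04 0 0 0; 0.002 -0.003 0.08 0 0 0; 0.004 -0.003 0.105 0 0 0; 0.004 -0.003 0.126 0 0 0; 0.004 -0.003 0.126 0 0 0'; python3 - <<'E'
from workcell import eyes
import cv2,pickle,numpy as np
c=eyes.camera("scene");pickle.dump(c,open("s4.pkl","wb"))
w=eyes.camera("wrist");pickle.dump(w,open("w4.pkl","wb"))
cv2.imwrite("pics/s4.png",np.hstack([cv2.resize(c["frame"][170:300,230:370],(420,390),interpolation=2),cv2.resize(w["frame"][60:320,190:440],(375,390),interpolation=2)]))
E
python3 st.py
```

```text
clock: 9.62
ee_pos: [431.3, 145.3, 78.1]
ee_rot: [-0.212, 0.795, 0.45, 0.348]
contact_force: [0.2, 0.2, -1.0]
opening: 0.7
gripper_force: 0.7
t 9.725 q [-0.16  0.32  2.48  1.6   0.77 -1.07] sh tcp [-93.7  23.9  79. ]
tool axes in sh [[0.662, -0.112, 0.741], [-0.092, -0.993, -0.068], [0.744, -0.023, -0.668]] F sh [-0.4  0.8 -2.2]
```

View pics/s4.png

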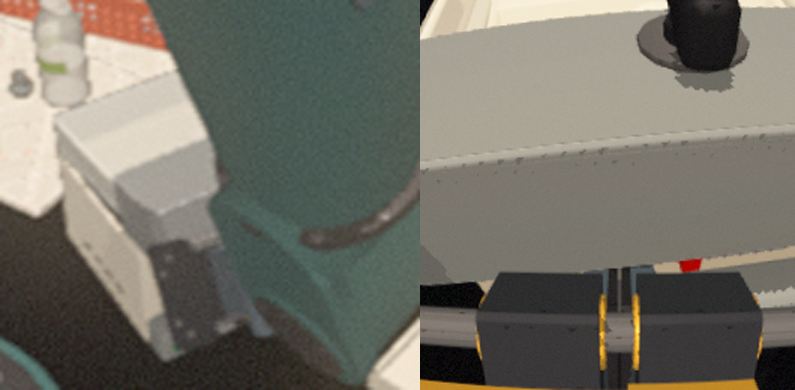

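The finger is under the skirt at wrist-crop px (620,280). The red tab is just right of it at (690,265), towards -y. I push it sideways.

```bash
python3 -m creep '-0.0015 0.004 0.001 0 0 0; -0.0015 0.009 0.001 0 0 0; -0.0015 0.0135 0.001 0 0 0; -0.0015 0.018 0.001 0 0 0; -0.0015 0.018 0.001 0 0 0'; python3 st.py;  python3 - <<'E'
from workcell import eyes
import cv2,pickle,numpy as np
w=eyes.camera("wrist");a=pickle.load(open("w4.pkl","rb"))
def red(c):
    f=c["frame"].astype(int);m=(f[...,2]>120)&(f[...,1]<70)&(f[...,0]<70);m[:200]=0;m[:,:300]=0;m[:,420:]=0;ys,xs=np.nonzero(m);return xs.mean(),ys.mean(),len(xs)
print(red(a),red(w))
E
```

```text
clock: 10.35
ee_pos: [447.2, 135.2, 76.7]
ee_rot: [-0.212, 0.795, 0.448, 0.349]
contact_force: [-3.3, 2.1, 1.6]
opening: 0.0
gripper_force: 1.8
t 10.35 q [-0.18  0.34  2.45  1.57  0.78 -1.06] sh tcp [-95.8   5.7  76.7]
tool axes in sh [[0.661, -0.114, 0.742], [-0.094, -0.993, -0.069], [0.745, -0.025, -0.667]] F sh [0.6 3.9 1.6]
(np.float64(369.7227722772277), np.float64(236.53465346534654), 101) (np.float64(348.4634146341463), np.float64(232.71951219512195), 82)
```

```bash
python3 -m creep '0 0.002 0 0 0 0; 0 0.004 0 0 0 0; 0 0.004 0 0 0 0'; python3 st.py;  python3 - <<'E'
from workcell import eyes
import cv2,pickle,numpy as np
w=eyes.camera("wrist")
f=w["frame"].astype(int);m=(f[...,2]>120)&(f[...,1]<70)&(f[...,0]<70);m[:200]=0;m[:,:300]=0;m[:,420:]=0;ys,xs=np.nonzero(m);print(xs.mean(),xs.min(),xs.max(),ys.mean())
cv2.imwrite("pics/w5.png",cv2.resize(w["frame"][180:280,260:400],(560,400),interpolation=2))
E
```

```text
clock: 10.78
ee_pos: [450.5, 133.3, 76.5]
ee_rot: [-0.212, 0.795, 0.448, 0.348]
contact_force: [-3.4, 4.4, 1.2]
opening: 0.4
gripper_force: 2.1
t 10.775 q [-0.18  0.34  2.45  1.56  0.78 -1.06] sh tcp [-96.2   1.9  76.5]
tool axes in sh [[0.661, -0.114, 0.742], [-0.095, -0.993, -0.069], [0.744, -0.025, -0.667]] F sh [2.6 4.9 1.2]
348.1294117647059 342 353 232.0
```

View pics/w5.png

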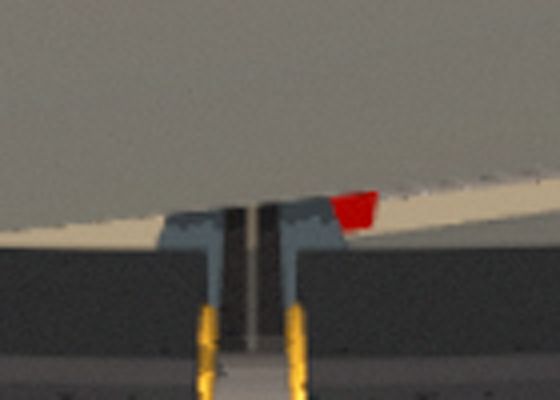

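The tab now moves with the finger (px 342–353) and the force is near the stop value. I lift the hood along its arc with the finger under the lip.

```bash
python3 -m creep '0.008 -0.0003 -0.0064 0 0 0; 0.016 -0.0006 -0.0128 0 0 0; 0.024 -0.001 -0.018 0 0 0; 0.032 -0.0014 -0.023 0 0 0; 0.032 -0.0014 -0.023 0 0 0'; python3 st.py;  python3 - <<'E'
from workcell import eyes
import cv2
c=eyes.camera("top");w=eyes.camera("wrist")
import numpy as np
cv2.imwrite("pics/t6.png",np.hstack([cv2.resize(c["frame"][180:320,240:380],(400,400),interpolation=2),cv2.resize(w["frame"][60:310,200:450],(400,400),interpolation=2)]))
E
```

```text
clock: 11.45
ee_pos: [452.3, 137.0, 116.2]
ee_rot: [-0.211, 0.795, 0.448, 0.349]
contact_force: [-5.9, -3.3, 1.3]
opening: 0.1
gripper_force: 3.4
t 11.45 q [-0.17  0.23  2.45  1.47  0.78 -0.9 ] sh tcp [-92.    1.8 116.2]
tool axes in sh [[0.661, -0.115, 0.741], [-0.094, -0.993, -0.069], [0.744, -0.024, -0.668]] F sh [-5.4  4.1  1.3]
```

View pics/t6.png

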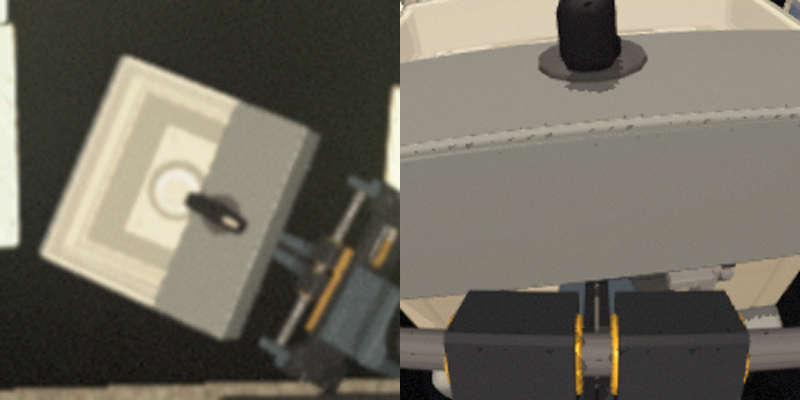

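```bash
python3 -m creep '0.0163 -0.003 -0.0084 0 0 0; 0.0339 -0.006 -0.0153 0 0 0; 0.0521 -0.01 -0.0204 0 0 0; 0.0706 -0.013 -0.0236 0 0 0; 0.0894 -0.016 -0.0251 0 0 0'; python3 st.py; python3 -m creep '0.0187 -0.0018 0.0006 0 0 0; 0.0373 -0.0038 0.003 0 0 0; 0.0556 -0.0058 0.0073 0 0 0; 0.0734 -0.008 0.0134 0 0 0; 0.0904 -0.01 0.0211 0 0 0'; python3 st.py;  python3 - <<'E'
from workcell import eyes
import cv2
c=eyes.camera("top");w=eyes.camera("scene")
import numpy as np
cv2.imwrite("pics/t7.png",np.hstack([cv2.resize(c["frame"][160:320,220:380],(400,400),interpolation=2),cv2.resize(w["frame"][120:300,220:400],(400,400),interpolation=2)]))
E
```

```text
clock: 12.18
ee_pos: [462.1, 179.2, 200.3]
ee_rot: [-0.211, 0.796, 0.448, 0.349]
contact_force: [1.1, -3.4, -5.3]
opening: 0.2
gripper_force: 2.5
t 12.175 q [-0.05  0.01  2.43  1.32  0.76 -0.55] sh tcp [-49.5  10.  200.3]
tool axes in sh [[0.661, -0.117, 0.741], [-0.095, -0.993, -0.072], [0.744, -0.023, -0.668]] F sh [-2.7 -2.4 -5.3]
clock: 12.8
ee_pos: [492.3, 249.8, 253.2]
ee_rot: [-0.212, 0.796, 0.448, 0.348]
contact_force: [-3.5, 0.5, -0.1]
opening: 0.9
gripper_force: 1.7
t 12.8 q [ 0.13 -0.03  2.34  1.25  0.68 -0.3 ] sh tcp [ 27.3  11.1 253.2]
tool axes in sh [[0.661, -0.115, 0.742], [-0.095, -0.993, -0.069], [0.744, -0.025, -0.667]] F sh [-1.   3.4 -0.1]
```

View pics/t7.png

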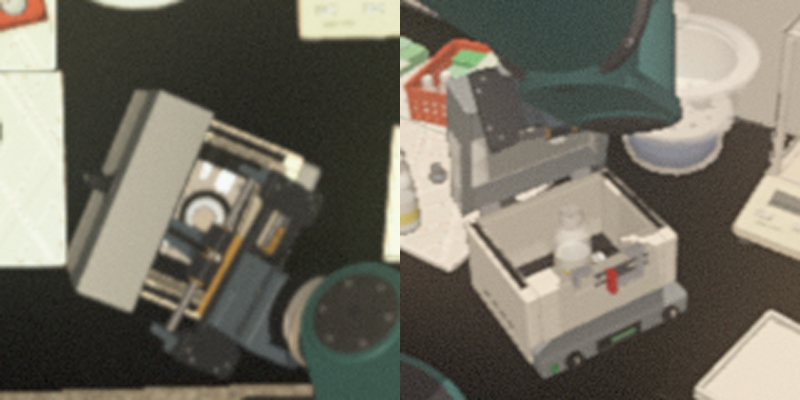

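Hood is up to about 1.3 rad: in the top crop it stands at (145,200), in the scene crop it is upright behind the chamber, and the bottle is free at (570,235). I push on to about 1.57 rad. The ten views are used up, so from here I measure numerically.

```bash
python3 -m creep '0.0081 -0.0011 0.0048 0 0 0; 0.0162 -0.0022 0.0095 0 0 0; 0.025 -0.0033 0.0155 0 0 0; 0.0335 -0.0048 0.022 0 0 0; 0.042 -0.006 0.03 0 0 0'; python3 -m creep '0 0 0 0 0 0;0 0 0 0 0 0'; python3 st.py;  python3 - <<'E'
from workcell import eyes
import cv2,numpy as np,pickle
from h import *
t=eyes.camera("top");s=eyes.camera("scene");pickle.dump((t,s),open("d8.pkl","wb"))
z=np.load("sh.npz");O,R=z["O"],z["R"]
S=lambda p:(R.T@(p-O)).round(1)
# white cap / yellow band of bottle, in predicted windows
for nm,c in(("top",t),("scene",s)):
    p=proj(c,O+R@np.array([8.,0,137]));print(nm,"pred cap",p.round(1))
    f=c["frame"];hsv=cv2.cvtColor(f,40);u,v=p.astype(int)
    x0,x1,y0,y1=u-30,u+30,v-30,v+40
    ye=((hsv[...,0]>20)&(hsv[...,0]<34)&(hsv[...,1]>110)&(hsv[...,2]>90)).astype(np.uint8)[y0:y1,x0:x1]
    n,l,st,ce=cv2.connectedComponentsWithStats(ye)
    print(" yellow",[(st[i,4],(ce[i]+[x0,y0]).round(1).tolist()) for i in range(1,n) if st[i,4]>6])
    wh=((hsv[...,1]<60)&(hsv[...,2]>185)).astype(np.uint8)[y0:y1,x0:x1]
    n,l,st,ce=cv2.connectedComponentsWithStats(wh)
    print(" white",[(st[i].tolist(),(ce[i]+[x0,y0]).round(1).tolist()) for i in range(1,n) if st[i,4]>12])
    g=cv2.medianBlur(cv2.cvtColor(cv2.resize(f[y0:y1,x0:x1],None,fx=4,fy=4,interpolation=2),6),5)
    C=cv2.HoughCircles(g,cv2.HOUGH_GRADIENT,1,20,param1=80,param2=22,minRadius=14,maxRadius=60)
    if C is not None and nm=="top":print(" circles",[(a/4+x0,b/4+y0,r/4) for a,b,r in C[0][:5]])
E
```

```text
clock: 13.52
ee_pos: [513.1, 296.2, 263.7]
ee_rot: [-0.212, 0.796, 0.448, 0.348]
contact_force: [-0.6, -1.9, -10.5]
opening: 0.5
gripper_force: 4.7
clock: 13.78
ee_pos: [513.2, 295.9, 264.6]
ee_rot: [-0.212, 0.795, 0.448, 0.349]
contact_force: [-0.9, -0.8, -2.7]
opening: 0.5
gripper_force: 1.2
t 13.775 q [ 0.23  0.    2.28  1.26  0.62 -0.22] sh tcp [ 77.9  10.7 264.6]
tool axes in sh [[0.661, -0.114, 0.742], [-0.094, -0.993, -0.069], [0.745, -0.025, -0.667]] F sh [-1.1  0.5 -2.7]
top pred cap [296.4 247.1]
 yellow []
 white [([12, 0, 8, 10, 45], [280.9, 220.7]), ([29, 12, 6, 8, 28], [297.6, 232.4]), ([0, 34, 5, 10, 29], [267.7, 254.9])]
 circles [(np.float64(303.125), np.float64(248.125), np.float32(12.1)), (np.float64(283.875), np.float64(236.125), np.float32(12.625)), (np.float64(276.375), np.float64(263.125), np.float32(9.275)), (np.float64(297.375), np.float64(242.375), np.float32(5.25))]
scene pred cap [292.2 212. ]
 yellow []
 white [([24, 0, 8, 3, 22], [289.5, 181.9]), ([0, 14, 48, 46, 662], [293.8, 218.1]), ([0, 55, 12, 15, 47], [267.0, 243.6])]
```

```bash
python3 -m creep '-0.029 0.005 -0.025 0 0 0; -0.058 0.01 -0.053 0 0 0; -0.087 0.014 -0.082 0 0 0; -0.087 0.014 -0.082 0 0 0' - ; python3 -m creep '0 0 0 -0.006 -0.168 0; 0 0 0 -0.011 -0.336 0; 0 0 0 -0.017 -0.505 0; 0 0 0 -0.022 -0.673 0; 0 0 0 -0.028 -0.841 0' 0.07; python3 st.py; python3 - <<'E'
from workcell import eyes
import pickle
pickle.dump((eyes.camera("top"),eyes.camera("scene")),open("d9.pkl","wb"))
E
```

```text
clock: 14.38
ee_pos: [464.4, 184.3, 254.4]
ee_rot: [-0.211, 0.796, 0.447, 0.349]
contact_force: [0.3, 0.3, -0.1]
opening: 0.4
gripper_force: 0.0
clock: 15.0
ee_pos: [465.5, 187.2, 255.6]
ee_rot: [0.003, 0.871, 0.491, -0.001]
contact_force: [-0.0, -0.7, -0.7]
opening: 47.4
gripper_force: 0.0
t 15.0 q [ 0.34  0.01  2.1  -0.01  1.03  0.89] sh tcp [-40.8  10.1 255.6]
tool axes in sh [[0.992, -0.126, -0.005], [-0.126, -0.992, -0.003], [-0.004, 0.004, -1.0]] F sh [-0.7 -0.3 -0.7]
```

```bash
python3 -m creep '0 0 0 0 0 -0.18;0 0 0 0 0 -0.36;0 0 0 0 0 -0.54;0 0 0 0 0 -0.72;0 0 0 0 0 -0.9' >/dev/null; python3 -m creep '0 0 0 0 0 -0.18;0 0 0 0 0 -0.36;0 0 0 0 0 -0.54;0 0 0 0 0 -0.72;0 0 0 0 0 -0.9' >/dev/null; python3 -m creep '0 0 0 0 0 -0.18;0 0 0 0 0 -0.36;0 0 0 0 0 -0.54;0 0 0 0 0 -0.72;0 0 0 0 0 -0.9' >/dev/null; python3 -m creep '0 0 0 0 0 -0.18;0 0 0 0 0 -0.36;0 0 0 0 0 -0.54;0 0 0 0 0 -0.54'; python3 st.py; python3 - <<'E'
from workcell import eyes
import cv2,numpy as np,pickle
from h import *
w=eyes.camera("wrist");pickle.dump(w,open("w9.pkl","wb"))
z=np.load("sh.npz");O,R=z["O"],z["R"];S=lambda p:(R.T@(p-O)).round(1)
f=w["frame"];hsv=cv2.cvtColor(f,40);T=w["world_from_camera"];print("cam sh",S(T[:3,3]))
for p in((8,0,137),(8,0,28),(-45,80,108),(-45,-80,108),(62,80,108)):print(p,fproj(w,O+R@np.array(p,float)).round(0))
p=fproj(w,O+R@np.array([8.,0,137]));u,v=p.astype(int)
x0,x1,y0,y1=max(u-70,0),u+70,max(v-60,0),min(v+60,400)
for nm,m in(("white",(hsv[...,1]<50)&(hsv[...,2]>195)),("yellow",(hsv[...,0]>18)&(hsv[...,0]<36)&(hsv[...,1]>90)&(hsv[...,2]>70))):
    n,l,st,ce=cv2.connectedComponentsWithStats(m.astype(np.uint8)[y0:y1,x0:x1])
    for i in range(1,n):
        if st[i,4]>40:
            q=ce[i]+[x0,y0];print(nm,st[i].tolist(),q.round(1),"z137",S(fonz(w,*q,137)),"z80",S(fonz(w,*q,80)))
g=cv2.medianBlur(cv2.cvtColor(cv2.resize(f[y0:y1,x0:x1],None,fx=3,fy=3,interpolation=2),6),5)
C=cv2.HoughCircles(g,3,1,20,param1=80,param2=25,minRadius=25,maxRadius=120)
if C is not None:
    for a,b,r in C[0][:5]:
        q=(a/3+x0,b/3+y0);print("circ",np.round(q,1),r/3,S(fonz(w,*q,137)))
t=pickle.load(open("d9.pkl","rb"))[0]
g=cv2.medianBlur(cv2.cvtColor(cv2.resize(t["frame"][215:280,270:335],None,fx=4,fy=4,interpolation=2),6),5)
C=cv2.HoughCircles(g,3,1,20,param1=80,param2=22,minRadius=14,maxRadius=60)
for a,b,r in C[0][:5]:print("top circ",a/4+270,b/4+215,r/4,S(onz(t,a/4+270,b/4+215,137)))
for u,v in((302,244.8),):print("t7 cap",S(onz(t,u,v,137)))
s=pickle.load(open("d9.pkl","rb"))[1];print("tri",tri(t,(302,244.8),s,(297,212.3)),S(tri(t,(302,244.8),s,(297,212.3))[0]))
E
```

```text
clock: 17.48
ee_pos: [464.4, 186.6, 254.1]
ee_rot: [0.0, -0.533, 0.846, 0.0]
contact_force: [0.7, -0.2, -0.3]
opening: 70.1
gripper_force: 0.0
t 17.475 q [ 0.34  0.01  2.11  0.    1.03 -2.36] sh tcp [-41.8  10.8 254.1]
tool axes in sh [[-1.0, 0.028, 0.001], [0.028, 1.0, 0.0], [-0.001, 0.0, -1.0]] F sh [ 0.1 -0.7 -0.3]
cam sh [-119.6   12.9  423.7]
(8, 0, 137) [313. 242.]
(8, 0, 28) [315. 209.]
(-45, 80, 108) [388. 183.]
(-45, -80, 108) [238. 187.]
(62, 80, 108) [384. 272.]
white [0, 0, 27, 3, 71] [254.8 182.9] z137 [-55.5 -54.1 137. ] z80 [-42.7 -67.4  80. ]
white [96, 7, 13, 14, 59] [346.3 195.4] z137 [-40.4  33.7 137. ] z80 [-24.6  37.9  80. ]
white [31, 9, 12, 14, 57] [280. 197.] z137 [-40.6 -30.4 137. ] z80 [-24.9 -39.   80. ]
white [52, 13, 32, 26, 587] [311.  206.5] z137 [-30.1  -0.7 137. ] z80 [-12.3  -3.4  80. ]
yellow [53, 6, 34, 19, 146] [313.7 192.9] z137 [-43.7   2.5 137. ] z80 [-28.6   0.4  80. ]
circ [310.8 213.2] 18.566668 [-23.3  -1.1 137. ]
circ [309.2 227.5] 13.5 [ -8.4  -3.4 137. ]
circ [314.2 205.2] 19.966667 [-31.4   2.4 137. ]
circ [305.2 206.2] 24.133333 [-30.6  -6.3 137. ]
circ [312.5 198.5] 21.366667 [-38.2   1.1 137. ]
top circ 302.625 247.125 11.1 [ -6.7  -6.  137. ]
t7 cap [ -2.9 -10.8 137. ]
tri (array([499.19071473, 214.41455837, 138.60066739]), np.float64(2.7804385961977096)) [ -2.3  -9.6 138.6]
```

```bash
python3 -m creep '-0.018 -0.007 0.03 0 0 0; -0.035 -0.014 0.064 0 0 0; -0.035 -0.014 0.064 0 0 0; -0.035 -0.014 0.064 0 0 0' 0.09; python3 st.py; python3 - <<'E'
from workcell import eyes
import cv2,numpy as np,pickle
from h import *
w=eyes.camera("wrist");pickle.dump(w,open("w10.pkl","wb"))
z=np.load("sh.npz");O,R=z["O"],z["R"];S=lambda p:(R.T@(p-O)).round(1)
f=w["frame"];hsv=cv2.cvtColor(f,40)
for p in((-7,-4,137),(-7,-4,28)):print(p,fproj(w,O+R@np.array(p,float)).round(0))
u,v=fproj(w,O+R@np.array([-7.,-4,137])).astype(int)
x0,x1,y0,y1=u-70,u+70,v-80,v+40
for nm,m in(("white",(hsv[...,1]<50)&(hsv[...,2]>195)),("yellow",(hsv[...,0]>18)&(hsv[...,0]<36)&(hsv[...,1]>90)&(hsv[...,2]>70))):
    n,l,st,ce=cv2.connectedComponentsWithStats(m.astype(np.uint8)[y0:y1,x0:x1])
    for i in range(1,n):
        if st[i,4]>40:
            q=ce[i]+[x0,y0];print(nm,st[i].tolist(),q.round(1),"z137",S(fonz(w,*q,137)),"z80",S(fonz(w,*q,80)))
g=cv2.medianBlur(cv2.cvtColor(cv2.resize(f[y0:y1,x0:x1],None,fx=3,fy=3,interpolation=2),6),5)
C=cv2.HoughCircles(g,3,1,20,param1=80,param2=25,minRadius=25,maxRadius=120)
if C is not None:
    for a,b,r in C[0][:6]:
        q=(a/3+x0,b/3+y0);print("circ",np.round(q,1),r/3,S(fonz(w,*q,137)))
h=cv2.resize(cv2.cvtColor(f,6)[y0:y1,x0:x1],(47,24),interpolation=cv2.INTER_AREA)
print(x0,y0);print("\n".join("".join(" .:-=+*#%@"[k*10//256] for k in r) for r in h))
E
```

```text
clock: 18.02
ee_pos: [492.0, 211.5, 190.7]
ee_rot: [-0.0, -0.532, 0.846, -0.0]
contact_force: [-0.2, 0.7, -0.4]
opening: 90.3
gripper_force: 0.0
t 18.025 q [ 0.36  0.15  2.08 -0.    0.91 -2.33] sh tcp [ -7.8  -4.2 190.7]
tool axes in sh [[-1.0, 0.029, -0.001], [0.029, 1.0, -0.0], [0.001, -0.0, -1.0]] F sh [ 0.5  0.5 -0.4]
(-7, -4, 137) [323. 217.]
(-7, -4, 28) [323. 185.]
white [0, 0, 20, 26, 492] [261.2 149.1] z137 [-60.9 -47.6 137. ] z80 [-54.7 -59.2  80. ]
white [25, 0, 46, 21, 665] [294.2 145.2] z137 [-62.7 -23.2 137. ] z80 [-56.9 -28.5  80. ]
white [21, 22, 33, 30, 433] [284.7 170.4] z137 [-44.4 -31.1 137. ] z80 [-33.9 -38.5  80. ]
white [79, 22, 40, 17, 167] [351.1 165.8] z137 [-46.3  17.8 137. ] z80 [-36.3  22.9  80. ]
white [97, 38, 22, 25, 200] [360.5 185.5] z137 [-31.2  24.7 137. ] z80 [-17.5  31.6  80. ]
white [51, 40, 41, 33, 849] [322.7 191.2] z137 [-27.7  -3.6 137. ] z80 [-13.   -3.9  80. ]
yellow [51, 33, 41, 18, 169] [323.6 175.1] z137 [-39.9  -2.6 137. ] z80 [-28.3  -2.7  80. ]
circ [323.2 186.8] 26.699999 [-31.   -3.1 137. ]
circ [323.2 200.2] 23.066666 [-20.7  -3.4 137. ]
circ [313.5 189.5] 36.433334 [-29.2 -10.4 137. ]
circ [323.5 215.8] 17.266666 [ -8.3  -3.5 137. ]
circ [327.8 192.8] 26.733332 [-26.3   0.2 137. ]
circ [329.2 204.2] 29.833334 [-17.4   1.  137. ]
252 137<stdin>:21: RuntimeWarning: overflow encountered in scalar multiply
Traceback (most recent call last):
OverflowError: Python integer 256 out of bounds for uint8
```

```bash
python3 -m creep '0 0.001 0.03 0 0 0; 0 0.001 0.06 0 0 0; 0 0.001 0.09 0 0 0; 0 0.001 0.121 0 0 0; 0 0.001 0.121 0 0 0' 0.09; python3 -m creep '0 0 0 0 0 0;0 0 0 0 0 0;0 0 0 0 0 0;0 0 0 0 0 0' 0 20;python3 st.py
```

```text
clock: 18.7
ee_pos: [490.3, 211.4, 68.5]
ee_rot: [-0.001, -0.533, 0.846, -0.0]
contact_force: [0.6, 0.6, 0.1]
opening: 90.0
gripper_force: 0.0
clock: 19.2
ee_pos: [491.2, 211.9, 69.3]
ee_rot: [-0.0, -0.533, 0.846, -0.0]
contact_force: [0.6, -0.3, 0.6]
opening: 53.1
gripper_force: 0.0
t 19.2 q [ 0.36  0.35  2.12 -0.    0.68 -2.33] sh tcp [-7.7 -3.4 69.3]
tool axes in sh [[-1.0, 0.027, -0.001], [0.027, 1.0, -0.0], [0.001, -0.0, -1.0]] F sh [-0.1 -0.7  0.6]
```

```bash
python3 -m creep '0 0 0 0 0 0;0 0 0 0 0 0;0 0 0 0 0 0' 0 20; python3 -m creep '0 0 -0.012 0 0 0; 0 0 -0.03 0 0 0; 0 0 -0.055 0 0 0;0 0 -0.085 0 0 0;0 0 -0.12 0 0 0'; python3 -m creep '0 0 -0.01 0 0 0;0 0 -0.01 0 0 0'; python3 - <<'E'
from workcell import eyes,arm
import cv2,numpy as np,pickle
from h import *
t=eyes.camera("top");w=eyes.camera("wrist");s=arm.sense()
c=cv2.cvtColor(w["frame"],40);m=((c[...,0]>18)&(c[...,0]<36)&(c[...,1]>90)&(c[...,2]>70)).astype(np.uint8)[130:240,280:370]
n,l,st,ce=cv2.connectedComponentsWithStats(m);print("yellow in grip",[(st[i,4],(ce[i]+[280,130]).round(0)) for i in range(1,n) if st[i,4]>30])
sc=pickle.load(open("d0.pkl","rb"))["scene"];g=cv2.cvtColor(sc["frame"],6)
m=(g[250:330,345:440]>150).astype(np.uint8);cn=max(cv2.findContours(m,0,2)[0],key=cv2.contourArea);M=cv2.moments(cn);q=(M["m10"]/M["m00"]+345,M["m01"]/M["m00"]+250)
print("tray scene",q,onz(sc,*q,12),"box",[onz(sc,*(p+[345,250]),16).round(0)[:2].tolist() for p in cv2.approxPolyDP(cn,6,True)[:,0]])
E
```

```text
clock: 19.58
ee_pos: [491.1, 211.9, 69.0]
ee_rot: [-0.001, -0.533, 0.846, -0.0]
contact_force: [-1.7, -0.7, 5.7]
opening: 43.5
gripper_force: 20.0
clock: 20.2
ee_pos: [490.9, 211.9, 190.8]
ee_rot: [-0.0, -0.533, 0.846, -0.0]
contact_force: [-0.3, -0.8, -0.8]
opening: 43.6
gripper_force: 20.0
clock: 20.45
ee_pos: [491.2, 212.1, 199.4]
ee_rot: [0.0, -0.533, 0.846, -0.0]
contact_force: [-0.1, 0.2, -0.9]
opening: 43.5
gripper_force: 20.0
yellow in grip [(np.int32(567), array([323., 214.]))]
tray scene (394.37530611082633, 291.3256449683923) [502.81266337 -64.21229826  12.        ] box [[439.0, 14.0], [414.0, -104.0], [555.0, -121.0], [480.0, -121.0], [477.0, -147.0], [537.0, -161.0], [585.0, -145.0], [553.0, -124.0], [581.0, -0.0]]
```

```bash
python3 -m creep '0.02 -0.01 0 0 0 0; 0.055 -0.03 0 0 0 0; 0.095 -0.051 0 0 0 0; 0.135 -0.072 0 0 0 0; 0.17 -0.091 0 0 0 0'; python3 -m creep '0.03 -0.016 0 0 0 0; 0.05 -0.027 0 0 0 0; 0.062 -0.033 0 0 0 0; 0.062 -0.033 0 0 0 0'; python3 -m creep '0 0 0.03 0 0 0;0 0 0.06 0 0 0;0 0 0.09 0 0 0;0 0 0.115 0 0 0;0 0 0.13 0 0 0'; python3 -m creep '0 0 0.01 0 0 0;0 0 0.016 0 0 0;0 0 0.016 0 0 0'; python3 - <<'E'
from workcell import eyes,arm
import cv2,numpy as np,pickle
from h import *
w=eyes.camera("wrist");t=eyes.camera("top");s=arm.sense();print(s["qpos"].round(2))
for nm,c,P in(("wrist",w,fproj),):
    print("tcp px",P(c,s["ee_pos"]).round(0),[P(c,(x,y,16)).round(0).tolist() for x,y in((438,18),(586,2),(578,-120),(422,-103))])
    g=cv2.cvtColor(c["frame"],6);hs=cv2.cvtColor(c["frame"],40)
    m=((hs[...,1]<70)&(g>140)).astype(np.uint8)
    n,l,st,ce=cv2.connectedComponentsWithStats(m)
    for i in np.argsort(-st[1:,4])[:4]+1:
        cn=max(cv2.findContours((l==i).astype(np.uint8),0,2)[0],key=cv2.contourArea);ap=cv2.approxPolyDP(cn,8,True)[:,0]
        print(st[i].tolist(),[(p.tolist(),fonz(c,*p,16)[:2].round(0).tolist()) for p in ap][:10])
E
```

```text
clock: 21.18
ee_pos: [499.0, 17.9, 197.8]
ee_rot: [-0.001, -0.533, 0.846, 0.0]
contact_force: [0.9, -0.0, -1.6]
opening: 43.9
gripper_force: 20.0
clock: 21.68
ee_pos: [502.5, -51.0, 198.5]
ee_rot: [-0.001, -0.533, 0.846, 0.0]
contact_force: [0.0, 0.7, -1.5]
opening: 43.8
gripper_force: 20.0
clock: 22.3
ee_pos: [502.2, -50.1, 67.8]
ee_rot: [-0.001, -0.533, 0.846, 0.0]
contact_force: [-0.8, -0.7, -0.7]
opening: 43.8
gripper_force: 20.0
clock: 22.68
ee_pos: [502.9, -50.9, 53.2]
ee_rot: [-0.001, -0.533, 0.846, -0.0]
contact_force: [-0.6, -0.4, -0.4]
opening: 43.7
gripper_force: 20.0
[-0.15  0.34  2.17 -0.    0.62 -2.84]
tcp px [322. 246.] [[435.0, 263.0], [260.0, 316.0], [189.0, 184.0], [398.0, 108.0]]
[196, 113, 231, 155, 19013] [([393, 114], [427.0, -101.0]), ([196, 183], [573.0, -118.0]), ([220, 239], [578.0, -73.0]), ([205, 183], [566.0, -115.0]), ([245, 251], [565.0, -56.0]), ([270, 218], [535.0, -71.0]), ([284, 217], [525.0, -68.0]), ([288, 266], [541.0, -31.0]), ([359, 266], [493.0, -8.0]), ([340, 225], [492.0, -45.0])]
[600, 0, 40, 197, 2039] [([600, 0], [176.0, -130.0]), ([629, 96], [175.0, -32.0]), ([639, 196], [177.0, 81.0]), ([629, 43], [147.0, -81.0]), ([639, 0], [89.0, -121.0])]
[295, 295, 57, 25, 1210] [([295, 312], [557.0, 9.0]), ([351, 314], [516.0, 31.0]), ([328, 295], [525.0, 5.0]), ([304, 297], [543.0, -1.0])]
[97, 205, 33, 34, 790] [([102, 206], [666.0, -143.0]), ([102, 236], [685.0, -121.0]), ([128, 238], [658.0, -108.0]), ([122, 212], [649.0, -129.0])]
```

```bash
python3 -m creep '0 0 0.003 0 0 0;0 0 0.005 0 0 0;0 0 0.006 0 0 0;0 0 0.006 0 0 0'; python3 -m creep '0 0 0.001 0 0 0;0 0 0.002 0 0 0; 0 0 0.002 0 0 0'
```

```text
clock: 23.28
ee_pos: [502.7, -51.0, 47.1]
ee_rot: [-0.001, -0.533, 0.846, -0.0]
contact_force: [0.6, -0.9, -1.6]
opening: 43.9
gripper_force: 20.0
clock: 23.65
ee_pos: [502.7, -51.0, 45.1]
ee_rot: [-0.001, -0.533, 0.846, -0.0]
contact_force: [0.4, 0.4, -1.9]
opening: 43.7
gripper_force: 20.0
```

```bash
python3 -m creep '0 0 0.001 0 0 0;0 0 0.001 0 0 0'; python3 -m creep '0 0 0.001 0 0 0;0 0 0.001 0 0 0'
```

```text
clock: 23.9
ee_pos: [502.9, -51.0, 44.8]
ee_rot: [-0.001, -0.533, 0.846, -0.0]
contact_force: [-4.9, 1.3, 14.9]
opening: 43.5
gripper_force: 20.0
clock: 24.15
ee_pos: [503.0, -51.0, 44.1]
ee_rot: [-0.001, -0.533, 0.846, -0.0]
contact_force: [-7.1, 2.7, 22.2]
opening: 44.0
gripper_force: 20.0
```

```bash
python3 -m creep '0 0 -0.0012 0 0 0;0 0 -0.0012 0 0 0' 0 5; python3 -m creep '0 0 0 0 0 0;0 0 0 0 0 0;0 0 0 0 0 0;0 0 0 0 0 0;0 0 0 0 0 0' 0.075; python3 -m creep '0 0 -0.02 0 0 0;0 0 -0.06 0 0 0;0 0 -0.11 0 0 0;0 0 -0.16 0 0 0;0 0 -0.2 0 0 0'; python3 -m creep '0 0 0 0 0 0;0 0 0 0 0 0'; python3 - <<'E'
from workcell import eyes,arm
import cv2,numpy as np,pickle
from h import *
w=eyes.camera("wrist");t=eyes.camera("top");s=eyes.camera("scene")
pickle.dump((t,s,w),open("d11.pkl","wb"))
z=np.load("sh.npz");O,R=z["O"],z["R"]
for nm,c,P in(("wrist",w,fproj),("scene",s,proj)):
    hs=cv2.cvtColor(c["frame"],40);u,v=P(c,(503,-51,113)).astype(int);b=P(c,(503,-51,50));print(nm,"pred cap",u,v,"band",b.round(0))
    x0,y0=u-45,max(v-70,0)
    for k,m in(("white",(hs[...,1]<50)&(hs[...,2]>195)),("yellow",(hs[...,0]>18)&(hs[...,0]<36)&(hs[...,1]>90)&(hs[...,2]>70))):
        n,l,st,ce=cv2.connectedComponentsWithStats(m.astype(np.uint8)[y0:v+60,x0:u+45])
        print(k,[(st[i].tolist(),(ce[i]+[x0,y0]).round(0).tolist()) for i in range(1,n) if st[i,4]>25])
# hood: predicted points vs edges; bystanders: compare with first images
d0=pickle.load(open("d0.pkl","rb"))
for nm,c,boxes in(("top",t,{"other/sample":(185,198,225,270),"beaker":(408,162,436,188)}),("scene",s,{"bottles":(205,155,262,228),"beaker":(432,236,460,268)})):
    for k,(a,b,e,f) in boxes.items():
        A=cv2.GaussianBlur(d0[nm]["frame"],(3,3),0)[b:f,a:e].astype(int);B=cv2.GaussianBlur(c["frame"],(3,3),0)[b:f,a:e].astype(int);print(nm,k,"diff",abs(A-B).mean().round(1),(abs(A-B).max(2)>60).mean().round(3))
for th in(1.4,1.58):
    lip=lambda x,zz:(80+x*np.cos(th)+zz*np.sin(th),109+zz*np.cos(th)-x*np.sin(th))
    out=[]
    for x,zz in((-188,-17),(-188,37)):
        X,Z=lip(x,zz)
        for y in(96,-96): out.append(proj(t,O+R@np.array([X,y,Z])).round(0).tolist())
    print(th,out)
g=cv2.cvtColor(t["frame"],6);print("top rows")
for v in range(195,285,10):print(v," ".join(f"{int(k):3d}" for k in g[v,232:312:3]))
E
```

```text
clock: 24.4
ee_pos: [502.8, -51.0, 44.4]
ee_rot: [-0.001, -0.533, 0.846, -0.0]
contact_force: [-0.7, -0.0, -2.4]
opening: 43.9
gripper_force: 5.0
clock: 25.02
ee_pos: [502.7, -51.0, 44.3]
ee_rot: [-0.001, -0.533, 0.846, -0.0]
contact_force: [0.2, -0.4, 0.3]
opening: 74.7
gripper_force: 0.0
clock: 25.65
ee_pos: [503.0, -50.7, 246.5]
ee_rot: [-0.0, -0.533, 0.846, -0.001]
contact_force: [-1.3, 0.4, -0.9]
opening: 74.8
gripper_force: 0.0
clock: 25.9
ee_pos: [502.4, -50.7, 243.6]
ee_rot: [-0.001, -0.533, 0.846, -0.0]
contact_force: [1.0, -0.6, -0.8]
opening: 75.3
gripper_force: 0.0
wrist pred cap 321 191 band [322. 178.]
white [([0, 0, 90, 65, 3770], [321.0, 151.0]), ([84, 0, 6, 18, 33], [363.0, 128.0]), ([30, 43, 33, 27, 537], [322.0, 175.0])]
yellow [([33, 38, 28, 10, 66], [323.0, 162.0])]
scene pred cap 393 259 band [391. 278.]
white [([42, 0, 48, 57, 1460], [418.0, 220.0]), ([23, 23, 17, 18, 105], [378.0, 221.0]), ([19, 73, 61, 57, 1553], [397.0, 293.0])]
yellow [([79, 0, 7, 7, 39], [430.0, 192.0]), ([71, 92, 19, 27, 248], [430.0, 296.0]), ([33, 96, 17, 8, 65], [389.0, 289.0])]
top ot
[... 559 characters left out ...]
  60  66  92 178 172 193 139
225 238 227  68  69  62 119 175 175 172 174 175 174 176 174 110 230 246 166 119  64  59  63 202 227 149  63  61
235 238 232 237 236 173 174 172 175 172 178 175 179 165 112 245 242 154  66  63  59  74 246 226 201 217 248 249
245 237 238 226 175 175 173 174 174 177 177 177 132 145 247 205 148  62  63  58 150  92  59  62  61  57  62  62
255 237 199 172 172 173 175 173 176 178 174 198 220 246 160  72  58  60  62 237 248 249 228  84  61  67 174 209
265 174 170 173 173 174 175 176 177 140 127 234 230 116 120  97  60  50  61  60  59  84 185 243 248 229 128 160
275  38  39  38  39  48 103 157  84  44  40  40  44  81 156 165  73  75 130 187 145 115 119 106  62  85 223 247
```

```bash
python3 -c "
from workcell import job;print(job.close_job())"
```

```text
the job is handed in; nothing more can be done
None
```

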